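# Stretch a band to the set mark on a ring stretcher

### The job

The gold band on the ring stretcher is to be enlarged: with the fingertips, press the lever's round black palm pad gently down until the pointer stands at the set index on the scale (within half a division, and never beyond that), and keep it there for a good second. Then let the lever come all the way back up and move clear. Do not touch or lift the band, shift the index, or disturb or lift the small things lying around the stretcher.

Things in the scene. Friction and masses are not known exactly. Their poses are not given: they have to be found in the camera images.
- stretcher: the bench ring stretcher: grey cast foot 120 x 160 mm, round column, two cheeks and on top (197 to 290 mm up) a slim stepped steel expander, 48 mm wide at its collar. Fixed to the bench, at a new place and yaw each time. Origin at the centre of the foot's underside, z up. The lever points to its own -y, the scale and pointer stand on its +y side, in an upright plane 46 mm to its +x. The lever's pivot is the line through (0, 0, 150 mm) along its x axis
- press_lever (a joint): angle of the lever, rad: 0 at rest (up, held by its return spring and a stop), growing as the pad is pressed down, to 0.60 at its lower stop. It takes about 4 N on the pad to start and about 12 N at the highest index setting; let go, it springs back to 0. The pointer is fixed to the lever and turns with it, rad for rad, rising as the pad goes down
- pad_top (a point): centre of the top face of the palm pad, a black disc of 50 mm diameter and 13 mm thick at the lever's free end; 172 mm from the pivot line, about 41 mm above the pivot's height at rest. It moves on a circle about the pivot line; its face is level at lever angle 0.24, and leans by the difference from that. The pad lies towards the stretcher's own -y
- pointer_tip (a point): tip of the dark pointer, 140 mm from the pivot line on the side away from the pad; it runs along the rim of the scale as a fork, one blade on each face. At rest it stands 0.26 rad above level
- mark (a point): the point of the set index, a small brass clamp with a pointed nose on the outer rim of the scale, 140 mm from the pivot line, in the path of the pointer's tip (nothing collides there; the pointer can run past). Its own z axis lies along the rim, in the direction in which the pointer advances. The scale's divisions are 10 mm (0.0714 rad) apart
- set_index (a joint): angle of the set index, rad, on the same zero as press_lever: the pointer stands at the index when both angles are equal. Drawn between 0.22 and 0.48; clamped by friction, to be left as it is
- band: the gold band being enlarged, 25 mm outside diameter, 8 mm high, resting loosely on a step of the expander, 240 mm above the bench; origin at the centre of its underside
- spare_ring: a loose steel band ring lying flat under the lever's free end, 25 mm outside diameter, 6 mm high; origin at the centre of its underside
- flat_file: a hand file with a wooden handle, 262 mm long, 22 mm wide, 18 mm high, lying on the robot's side of the stretcher; origin on the bench at about mid-length, its x axis along the file
- loupe: a black eyeglass loupe, 33 mm diameter, 36 mm high, standing beyond the stretcher; origin at the centre of its underside
- ring_clamp: a wooden ring clamp with a steel band, 130 x 26 x 25 mm, lying beyond the lever; origin at the centre of its underside, x along it

How it is judged:
By the outcome, as a careful person would: the job done as asked, in the order asked, and still so for the second after the job is handed in, with the robot touching nothing.
It also fails if it takes over 42 s, if anything falls off the work surface, if the arm or the gripper's body presses on something with over 40 N, if the wrist force passes 120 N, or if a joint passes its speed limit or range.

### The arm

A 7-joint arm with a two-finger parallel gripper is mounted at the origin on the work surface. World frame = base frame: x ahead of the robot, y to its left, z up, the work surface at z = 0. Lengths are in m, angles in rad, forces in N, time in s.
With the tool pointing down it reaches from about 0.4 to 0.85 m from the base axis. Payload 4.5 kg.
Tool frame: the origin (TCP) lies midway between the tips of the shut fingers; the grasp point (between the pads) lies 19 mm behind it; z points along the fingers, y is the line along which they close (so a half turn about z gives the same grasp; the last joint's range is limited). The gripper opens to 88 mm and grips with 3 to 60 N. Pads are 18 mm wide; open, the fingers measure 123 mm over their backs; the gripper's body (75 mm by 187 mm) begins 45 mm behind the grasp point.
Start: joints at [0.034, 0.689, -0.195, 1.565, 0.157, 0.902, -0.215], TCP at [0.625, 0, 0.239] pointing down, gripper open.
Joint ranges: [-3.01, 3.01], [-0.46, 2.08], [-1.47, 1.51], [0.13, 2.56], [-1, 4.14], [0.04, 2.09], [-2.66, 2.66]. Speed limits (rad/s): [2.57, 2.57, 3.14, 3.14, 3.14, 3.14, 3.14].

### API

Orientations are given as a unit quaternion [x, y, z, w].
In Python, from plant import get_state, viewer, workorder gives the robot as it stands. The module is installed in compiled form; this text tells all that it offers.
- The arm moves only by the tool step_arm, never from a script. Its argument "motion" is a list of rows, each an object of numbers: "wx", "wy", "wz": the turn, a rotation vector about the tool's x, y, z each as a share of 180 degrees, from -1 to 1; "dx", "dy", "dz": the shift along the tool's x, y, z each as a share of 8 cm, from -1 to 1; "claw": the finger opening in mm, from 0 to 88.1. A call has 1 to 8 rows; each row is the pose to reach, as a shift and turn from the pose commanded when the call began, along the tool's axes at that moment, turning the shorter way round; what a row does not reach only later rows make up. A row lasts 1/10 s, in which the tool goes at most 50 mm and 8.59 degrees, less where a joint would pass 70% of its speed; a pose out of reach is approached as far as the arm can. A call with a number of a shift or a turn outside -1 to 1 is refused whole. A call with a gripper value outside its range is refused whole. The fingers move at their own pace and stop on an object; "force" is the grip in N (left out, the last holds). Time passes only in rows, so rows that repeat a pose let the fingers close. It gives the time, the measured TCP pose, the force, the opening and the grip force at its end, in the units of the state.
- get_state(): the state, without advancing time (a new reading comes with each control period).
- viewer.snapshot(name): name is "scene" or "side" or "wrist"; returns (picture, depth): 420x560x3 uint8, red, green, blue; 420x560 float32, m along the optical axis (not along the pixel's ray), 0 where there is no reading.
- viewer.calibration(name): a dict with "vfov" (degrees; the focal length in pixels is half the picture's height over the tangent of half this angle, whatever the lens; pixels are square), "cx", "cy" (the principal point, pixels), "extrinsics" (4x4, takes a point from camera to world coordinates). Camera axes: x right, y down, z forward; pixel columns grow to the right and rows downward; lengths in m; the calibration is good to about 2 mm. The wrist camera is an equidistant fisheye: a pixel r from the principal point sees the ray r / f radians off the axis. A picture is of the moment at which its call begins: read the wrist's pose just before it. calibration takes no time and is no camera call; for the wrist camera it gives the pose at the moment of the call.
- workorder.finish_job(): hands the job in; it is judged then, once.
The state is a dict: "clock": time; "q": joint angles; "qd": joint speeds; "joint_torque": joint torques, N m; "tool_pos": TCP position; "eef_rot": TCP orientation; "contact_force": force on the tool from outside, world axes, zero at the start; "moment": the same for the moment, N m; "opening": opening from 0.0 (shut) to 1.0 (fully open); "finger_force": force on a finger pad.
Only numpy, scipy, OpenCV 4.12 (cv2) and the standard library are available. Lean on these libraries where they do the work, as an engineer would, in place of code of your own. Each camera call takes 0.05 s, during which the arm holds its last target. There are 200 camera calls.

## Working session

There is one attempt and no reset: what is moved stays moved. The work goes in short steps, Python scripts to look and compute and a tool call to move; the robot and the scene stay as the last step left them, time stands still between calls to the robot, and variables do not carry over. Pictures are saved under pics/ and viewed, at most 10 in all, crops included, and the job is handed in when it is done.

Besides the shell and the picture viewer there is one more tool, called after "Call:" as name(argument=value, ...) on one line, values as JSON. step_arm: Moves the arm, as the interface text tells. Shift numbers are shares of 8 cm and turn numbers shares of 180 degrees, none past 1 either way. Its arguments: {"type":"object","properties":{"motion":{"type":"array","items":{"type":"object","properties":{"wx":{"type":"number","minimum":-1,"maximum":1},"wy":{"type":"number","minimum":-1,"maximum":1},"wz":{"type":"number","minimum":-1,"maximum":1},"dx":{"type":"number","minimum":-1,"maximum":1},"dy":{"type":"number","minimum":-1,"maximum":1},"dz":{"type":"number","minimum":-1,"maximum":1},"claw":{"type":"number"}}}},"force":{"type":"number"}},"required":["motion"]}

```bash
mkdir -p pics
cat > h.py <<'E'
import numpy as np, cv2
from plant import get_state, viewer, workorder
def snap(n,name):
    c=viewer.calibration(n); p,d=viewer.snapshot(n)
    cv2.imwrite(f'pics/{name}.png',p[:,:,::-1]); np.savez(f'pics/{name}.npz',p=p,d=d,E=c['extrinsics'],v=c['vfov'],cx=c['cx'],cy=c['cy'])
class V:
    def __init__(s,name):
        z=np.load(f'pics/{name}.npz'); s.p,s.d,s.E=z['p'],z['d'],z['E']; s.cx,s.cy=float(z['cx']),float(z['cy'])
        s.f=210/np.tan(np.radians(float(z['v']))/2)
    def cloud(s):
        v,u=np.mgrid[:420,:560]; d=s.d
        P=np.stack([(u-s.cx)/s.f*d,(v-s.cy)/s.f*d,d],-1); return P@s.E[:3,:3].T+s.E[:3,3]
    def proj(s,X):
        q=(np.atleast_2d(X)-s.E[:3,3])@s.E[:3,:3]; return np.c_[q[:,0]/q[:,2]*s.f+s.cx,q[:,1]/q[:,2]*s.f+s.cy]
E
python3 - <<'E'
from h import *
snap('scene','scene0'); snap('side','side0')
for n in ('scene0','side0'):
    v=V(n); print(n,v.E.round(3).tolist(),v.f)
print(get_state())
E
```

```text
scene0 [[-0.435, 0.679, -0.592, 1.074], [0.901, 0.329, -0.283, 0.317], [0.003, -0.656, -0.754, 0.782], [0.0, 0.0, 0.0, 1.0]] 454.82022256213446
side0 [[-0.977, -0.139, 0.164, 0.466], [-0.215, 0.676, -0.705, 0.555], [-0.013, -0.724, -0.69, 0.636], [0.0, 0.0, 0.0, 1.0]] 408.6090389877579
{'clock': 0.1, 'q': array([ 0.0338329 ,  0.68990627, -0.19451778,  1.566235  ,  0.15728618,
        0.90247511, -0.21511145]), 'qd': array([ 9.25835062e-04, -2.89680967e-03, -6.32440863e-04, -2.38411747e-03,
        3.60218958e-04,  5.67441208e-04, -5.55255746e-06]), 'joint_torque': array([-3.08775299e-03, -5.28501892e+01, -1.27141513e+00, -1.53837240e+01,
       -5.25604945e-02,  1.96265515e-03,  5.71585565e-05]), 'tool_pos': array([ 6.24439332e-01, -6.03616388e-05,  2.37987659e-01]), 'eef_rot': array([ 7.07099122e-01,  7.07113968e-01, -6.14248682e-04, -5.39379359e-04]), 'contact_force': array([-0.37704991, -0.56037418,  0.42370022]), 'moment': array([-0.02194827, -0.0377867 , -0.02330166]), 'finger_force': 0.0, 'opening': 0.9989553380446048}
```

View pics/scene0.png

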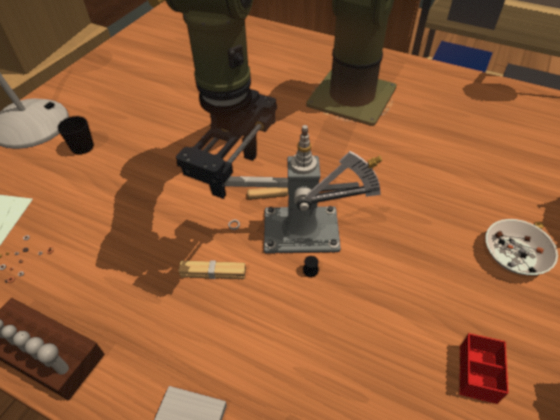

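View pics/side0.png

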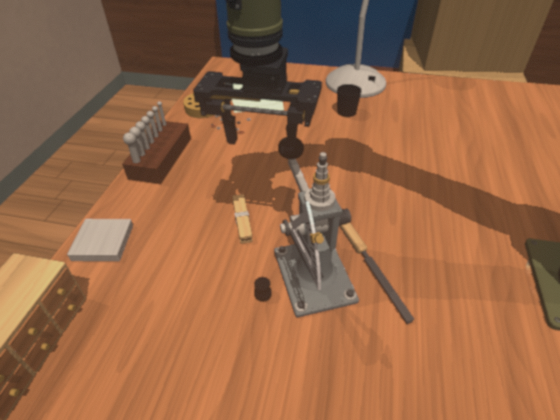

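The scene view shows the foot at about (302,228), the lever running left to a pad hidden behind the gripper (218,180), and the scale at (360,180). The side view shows the pad at (291,148), the foot at (315,275) and the brass index near (318,238). Next I fit the stretcher's pose from depth.

```bash
cat > fit.py <<'E'
from h import *
pts=[]
for n,(u0,u1,v0,v1) in {'scene0':(255,350,195,262),'side0':(262,365,230,320)}.items():
    v=V(n); C=v.cloud(); m=np.zeros((420,560),bool); m[v0:v1,u0:u1]=1
    hsv=cv2.cvtColor(v.p,cv2.COLOR_RGB2HSV)
    m&=(C[...,2]>0.008)&(C[...,2]<0.04)&(v.d>0)&(hsv[...,1]<90)
    P=C[m]; print(n,len(P),np.percentile(P[:,2],[5,25,50,75,95]).round(4))
    r=cv2.minAreaRect((P[:,:2]*1000).astype(np.float32)); print(r); pts.append(P)
P=np.vstack(pts); print(cv2.minAreaRect((P[:,:2]*1000).astype(np.float32)))
# pad dark points in side view
v=V('side0'); C=v.cloud(); Q=C[138:160,278:304]; m=(v.p[138:160,278:304].max(-1)<70)&(Q[...,2]>.15)&(Q[...,2]<.23)
print('pad',m.sum(),Q[m].mean(0).round(4),Q[m].min(0).round(4),Q[m].max(0).round(4))
for uv in [(322,160),(321,172)]: print(uv,C[uv[1],uv[0]].round(4))
v=V('scene0'); C=v.cloud()
for uv in [(305,130),(303,205),(378,180),(352,158)]: print(uv,C[uv[1],uv[0]].round(4))
E
python3 fit.py
```

```text
scene0 2655 [0.012  0.0142 0.0155 0.0179 0.0335]
((532.7303466796875, 85.30532836914062), (163.03729248046875, 157.78260803222656), 26.784526824951172)
side0 3100 [0.0127 0.0146 0.0157 0.0175 0.0288]
((488.3789367675781, 64.74444580078125), (172.71270751953125, 159.3466796875), 26.107683181762695)
((513.3384399414062, 76.40534973144531), (189.40484619140625, 176.7756805419922), 88.155517578125)
pad 284 [ 0.587  -0.0652  0.1891] [ 0.5656 -0.0948  0.1768] [ 0.6097 -0.0499  0.1973]
(322, 160) [0.5126 0.0801 0.2823]
(321, 172) [0.5126 0.0815 0.2615]
(305, 130) [0.5122 0.0766 0.281 ]
(303, 205) [0.5686 0.1021 0.1568]
(378, 180) [ 0.2902  0.1768 -0.0003]
(352, 158) [0.5187 0.1673 0.2582]
```

```bash
cat > fit2.py <<'E'
from h import *
from scipy.optimize import minimize
G=[]
for n,(u0,u1,v0,v1) in {'scene0':(255,350,195,262),'side0':(262,365,230,320)}.items():
    v=V(n); C=v.cloud(); m=np.zeros((420,560),bool); m[v0:v1,u0:u1]=1
    hsv=cv2.cvtColor(v.p,cv2.COLOR_RGB2HSV)
    m&=(C[...,2]>0.010)&(C[...,2]<0.020)&(v.d>0)&(hsv[...,1]<90); P=C[m][:,:2]; G.append(P)
    def cost(p,P=P):
        c,s=np.cos(p[2]),np.sin(p[2]); d=P-p[:2]; X=d@[c,s]; Y=d@[-s,c]
        out=np.maximum(abs(X)-.06,0)+np.maximum(abs(Y)-.08,0)
        return np.minimum(out,.006).mean()*1e3
    best=min((minimize(cost,[.512+a,.078+b,.46],method='Nelder-Mead',options=dict(initial_simplex=np.array([.512+a,.078+b,.46])+np.array([[0,0,0],[.01,0,0],[0,.01,0],[0,0,.05]]))) for a in(-.008,0,.008) for b in(-.008,0,.008)),key=lambda r:r.fun)
    p=best.x; c,s=np.cos(p[2]),np.sin(p[2]); d=P-p[:2]; X=d@[c,s];Y=d@[-s,c]
    print(n,p.round(4),best.fun,np.percentile(X,[1,3,97,99]).round(4),np.percentile(Y,[1,3,97,99]).round(4))
# expander axis from points z .2-.29
for n,(u0,u1,v0,v1) in {'scene0':(285,325,120,180),'side0':(300,345,150,215)}.items():
    v=V(n);C=v.cloud()[v0:v1,u0:u1].reshape(-1,3); C=C[(C[:,2]>.265)&(C[:,2]<.295)]
    print(n,'tip',C.mean(0).round(4),(C-v.E[:3,3]).mean(0).round(2))
v=V('scene0'); a=v.p[140:220,285:395]; cv2.imwrite('pics/crop1.png',cv2.resize(a,None,fx=7,fy=7,interpolation=cv2.INTER_CUBIC)[:,:,::-1])
E
python3 fit2.py
```

```text
scene0 [0.5137 0.0755 0.4697] 8.330296200698428e-05 [-0.0557 -0.0509  0.0572  0.0582] [-0.0775 -0.0753  0.0755  0.0778]
side0 [0.5128 0.0764 0.4656] 0.02153968887116075 [-0.059  -0.0567  0.0572  0.0584] [-0.0743 -0.0659  0.0772  0.0781]
scene0 tip [0.5149 0.0758 0.2772] [-0.56 -0.24 -0.5 ]
side0 tip [0.5136 0.0963 0.2754] [ 0.05 -0.46 -0.36]
```

View pics/crop1.png

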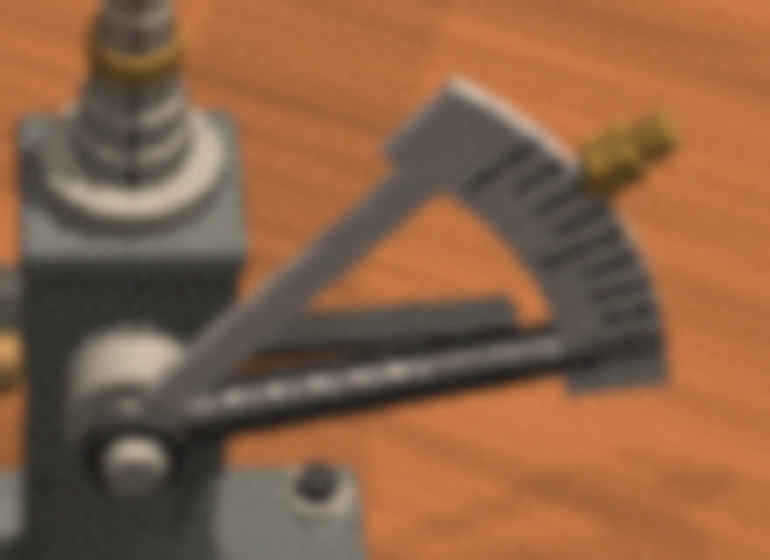

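The crop shows the scale: pointer tip near (655,340), brass index clamp with nose near (590,180) and body out to (675,130). I back-project these onto the scale plane.

```bash
cat > ang.py <<'E'
from h import *
p=np.array([.5133,.076,.468])
def frame(p=p):
    c,s=np.cos(p[2]),np.sin(p[2]); R=np.array([[c,-s,0],[s,c,0],[0,0,1]]); return R,np.array([p[0],p[1],0])
def plane_ang(v,uv,xoff=.046,p=p):
    R,t=frame(p); o=R.T@(v.E[:3,3]-t)
    uv=np.atleast_2d(uv); d=np.c_[(uv[:,0]-v.cx)/v.f,(uv[:,1]-v.cy)/v.f,np.ones(len(uv))]@v.E[:3,:3].T@R
    k=(xoff-o[0])/d[:,0]; X=o+d*k[:,None]; y,z=X[:,1],X[:,2]-.15
    return np.c_[np.arctan2(z,y)-.26,np.hypot(y,z)]
def P3(th,r,xoff=.046,p=p):
    R,t=frame(p); th=np.atleast_1d(th); return (R@np.array([np.full(th.shape,xoff),r*np.cos(th+.26),.15+r*np.sin(th+.26)])).T+t
if __name__=='__main__':
    v=V('scene0')
    for nm,c in dict(pivot=(130,462),ptip=(655,338),nose=(590,180),brassinner1=(583,163),brassinner2=(600,193),brassout=(672,128),rimtop=(455,80),rimbot=(665,382),tickA=(528,152)).items():
        print(nm,plane_ang(v,(285+c[0]/7-.5,140+c[1]/7-.5)).round(3))
    a=cv2.imread('pics/crop1.png')
    for k in range(0,9):
        A=v.proj(P3(k*.0714,.125))[0];B=v.proj(P3(k*.0714,.14))[0]
        f=lambda q:(int((q[0]+.5-285)*7),int((q[1]+.5-140)*7)); cv2.line(a,f(A),f(B),(0,255,0) if k else (0,0,255),1)
    cv2.imwrite('pics/crop1o.png',a[40:420,380:700].repeat(2,0).repeat(2,1)[:600])
E
python3 ang.py
```

```text
pivot [[-1.877  0.012]]
ptip [[-0.01   0.138]]
nose [[0.432 0.142]]
brassinner1 [[0.474 0.144]]
brassinner2 [[0.394 0.142]]
brassout [[0.444 0.167]]
rimtop [[0.778 0.144]]
rimbot [[-0.136  0.14 ]]
tickA [[0.563 0.137]]
```

View pics/crop1o.png

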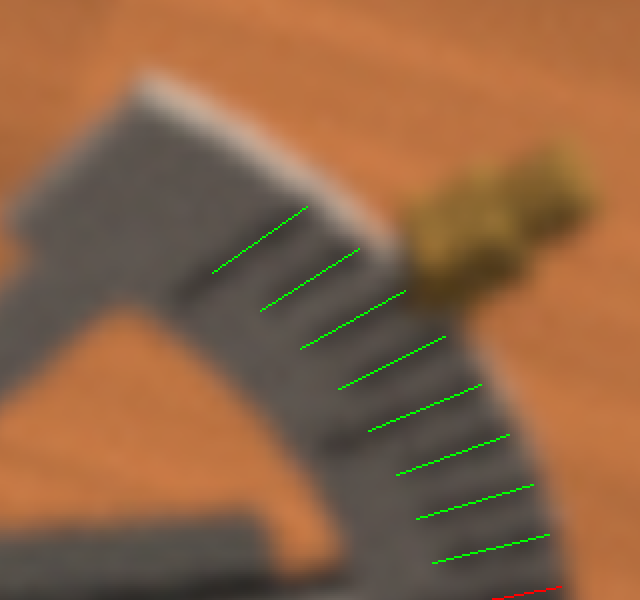

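Run:
```python
from h import *
from ang import *
c=viewer.calibration('wrist'); print(c)
s=get_state(); from scipy.spatial.transform import Rotation as Ro
T=Ro.from_quat(s['eef_rot']).as_matrix(); E=np.array(c['extrinsics'])
print('cam in tool',(T.T@(E[:3,3]-s['tool_pos'])).round(4)); print((T.T@E[:3,:3]).round(3))
print('idx',P3(.43,.14),'ptip',P3(0,.14))
R,t=frame(); 
for th in (0,.43): 
    a=np.arcsin(41/172)-th; print('pad',th,(R@[0,-.172*np.cos(a),.15+.172*np.sin(a)]+t).round(4))
f=210/np.radians(c['vfov']/2) ; print(f)
v=V('side0'); print('side proj of nose',v.proj(P3([0,.38,.43,.48],.14)).round(1).tolist())
```

```text
{'vfov': 65.70646984690485, 'cx': 275.1509831679133, 'cy': 210.9776387297132, 'extrinsics': array([[ 9.99999124e-01,  2.59383873e-06, -1.32358741e-03,
         6.23771381e-01],
       [-4.01913641e-04, -9.52185409e-01, -3.05520514e-01,
         7.98387852e-02],
       [-1.26109309e-03,  3.05520778e-01, -9.52184574e-01,
         3.83813624e-01],
       [ 0.00000000e+00,  0.00000000e+00,  0.00000000e+00,
         1.00000000e+00]])}
cam in tool [ 0.0799 -0.0009 -0.1458]
[[-0.    -0.952 -0.305]
 [ 1.    -0.001  0.   ]
 [-0.    -0.305  0.952]]
idx [[0.50564621 0.1931149  0.23911521]] ptip [[0.49332203 0.21749738 0.18599128]]
pad 0 [ 0.5887 -0.0731  0.191 ]
pad 0.43 [ 0.5895 -0.0748  0.1176]
366.2383240427295
side proj of nose [[317.6, 279.1], [313.9, 243.3], [313.1, 238.1], [312.2, 232.9]]
```

```bash
cat > go.py <<'E'
from ang import *
from scipy.spatial.transform import Rotation as Ro
def rel(pos,Rt):
    s=get_state(); T=Ro.from_quat(s['eef_rot']).as_matrix()
    d=T.T@(np.array(pos)-s['tool_pos'])/.08; w=Ro.from_matrix(T.T@Rt).as_rotvec()/np.pi
    print('d',d.round(3),'w',w.round(4),'tcp',s['tool_pos'].round(4),'F',s['contact_force'].round(2),'t',s['clock'])
R,t=frame(); xs,ys,z=R.T
idx=P3(.43,.14)[0]
def look(tilt=np.pi/6):
    c,s=np.cos(tilt),np.sin(tilt); return np.c_[c*xs-s*z,-ys,-s*xs-c*z]
# pressing: tool x along +ys or -ys ; tool y along xs
press=np.c_[ys,xs,-z]
E
python3 - <<'E'
from go import *
rel(idx+.05*xs+.11*z,look()); rel([.5887,-.0731,.26],press); print(idx+.05*xs+.11*z)
E
```

```text
d [ 2.697 -0.929 -1.388] w [ 0.0914 -0.149   0.3427] tcp [ 6.244e-01 -1.000e-04  2.380e-01] F [-0.38 -0.56  0.42] t 0.1
d [-0.913 -0.447 -0.274] w [-5.00e-04 -1.00e-04 -1.49e-01] tcp [ 6.244e-01 -1.000e-04  2.380e-01] F [-0.38 -0.56  0.42] t 0.1
[0.55026983 0.21567001 0.34911521]
```

Call:
step_arm(motion=[{"dz": -0.6,"claw": 0},{"dz": -1},{"dz": -1,"wx": 0.09,"wy": -0.15,"wz": 0.34},{"dx": 0.5,"dz": -1,"wx": 0.09,"wy": -0.15,"wz": 0.34},{"dx": 1,"dz": -1,"wx": 0.09,"wy": -0.15,"wz": 0.34},{"dx": 1,"dz": -1,"wx": 0.09,"wy": -0.15,"wz": 0.34},{"dx": 1,"dz": -1,"wx": 0.09,"wy": -0.15,"wz": 0.34},{"dx": 1,"dz": -1,"wx": 0.09,"wy": -0.15,"wz": 0.34}])

```text
$.motion[0]: bad value
```

Run:
```python
from go import *
rel(idx+.05*xs+.11*z,look())
```

```text
d [ 2.697 -0.929 -1.388] w [ 0.0914 -0.149   0.3427] tcp [ 6.244e-01 -1.000e-04  2.380e-01] F [-0.38 -0.56  0.42] t 0.1
```

Call:
step_arm(motion=[{"dx": 0,"dy": 0,"dz": -0.6,"wx": 0,"wy": 0,"wz": 0,"claw": 0},{"dx": 0,"dy": 0,"dz": -1,"wx": 0,"wy": 0,"wz": 0,"claw": 0},{"dx": 0,"dy": 0,"dz": -1,"wx": 0.09,"wy": -0.15,"wz": 0.34,"claw": 0},{"dx": 0.5,"dy": 0,"dz": -1,"wx": 0.09,"wy": -0.15,"wz": 0.34,"claw": 0},{"dx": 1,"dy": 0,"dz": -1,"wx": 0.09,"wy": -0.15,"wz": 0.34,"claw": 0},{"dx": 1,"dy": 0,"dz": -1,"wx": 0.09,"wy": -0.15,"wz": 0.34,"claw": 0},{"dx": 1,"dy": 0,"dz": -1,"wx": 0.09,"wy": -0.15,"wz": 0.34,"claw": 0},{"dx": 1,"dy": 0,"dz": -1,"wx": 0.09,"wy": -0.15,"wz": 0.34,"claw": 0}])

```text
clock: 0.9
tool_pos: [0.6246, 0.0813, 0.3184]
eef_rot: [0.911, 0.362, -0.195, 0.049]
contact_force: [0.7, -0.2, -0.1]
opening: 0.298
finger_force: 0.0
```

Run:
```python
from go import *
rel(idx+.05*xs+.11*z,look())
```

```text
d [ 0.309 -1.881 -0.442] w [ 0.0247 -0.0365  0.0864] tcp [0.6246 0.0813 0.3184] F [ 0.74 -0.17 -0.1 ] t 0.9
```

Call:
step_arm(motion=[{"dx": 0.16,"dy": -0.5,"dz": -0.44,"wx": 0.02,"wy": -0.036,"wz": 0.086,"claw": 0},{"dx": 0.16,"dy": -1,"dz": -0.44,"wx": 0.02,"wy": -0.036,"wz": 0.086,"claw": 0},{"dx": 0.16,"dy": -1,"dz": -0.44,"wx": 0.02,"wy": -0.036,"wz": 0.086,"claw": 0},{"dx": 0.16,"dy": -1,"dz": -0.44,"wx": 0.02,"wy": -0.036,"wz": 0.086,"claw": 0}])

```text
clock: 1.3
tool_pos: [0.5899, 0.1556, 0.3496]
eef_rot: [0.939, 0.229, -0.248, 0.066]
contact_force: [0.6, -0.4, -0.6]
opening: 0.008
finger_force: 0.0
```

Run:
```python
from go import *
rel(idx+.05*xs+.11*z,look())
```

```text
d [-0.081 -0.895  0.042] w [ 0.0051 -0.0018  0.0021] tcp [0.5899 0.1556 0.3496] F [ 0.61 -0.39 -0.57] t 1.3
```

Call:
step_arm(motion=[{"dx": -0.08,"dy": -0.5,"dz": 0,"wx": 0,"wy": 0,"wz": 0,"claw": 0},{"dx": -0.08,"dy": -0.9,"dz": 0,"wx": 0,"wy": 0,"wz": 0,"claw": 0},{"dx": -0.08,"dy": -0.9,"dz": 0,"wx": 0,"wy": 0,"wz": 0,"claw": 0},{"dx": -0.08,"dy": -0.9,"dz": 0,"wx": 0,"wy": 0,"wz": 0,"claw": 0},{"dx": -0.08,"dy": -0.9,"dz": 0,"wx": 0,"wy": 0,"wz": 0,"claw": 0}])

```text
clock: 1.8
tool_pos: [0.5529, 0.2138, 0.3528]
eef_rot: [0.94, 0.226, -0.247, 0.066]
contact_force: [-0.6, 0.3, 0.2]
opening: 0.003
finger_force: 0.0
```

```bash
cat > w.py <<'E'
from go import *
class W(V):
    def ray(s,uv):
        uv=np.atleast_2d(uv).astype(float)-[s.cx,s.cy]; r=np.linalg.norm(uv,axis=1)+1e-9; a=r/s.f
        return np.c_[uv/r[:,None]*np.sin(a)[:,None],np.cos(a)]@s.E[:3,:3].T
    def proj(s,X):
        q=(np.atleast_2d(X)-s.E[:3,3])@s.E[:3,:3]; h=np.hypot(q[:,0],q[:,1]); a=np.arctan2(h,q[:,2])
        return q[:,:2]/h[:,None]*(a*s.f)[:,None]+[s.cx,s.cy]
def wang(v,uv,xoff=.046):
    o=R.T@(v.E[:3,3]-t); d=v.ray(uv)@R; X=o+d*((xoff-o[0])/d[:,0])[:,None]; y,zz=X[:,1],X[:,2]-.15
    return np.c_[np.arctan2(zz,y)-.26,np.hypot(y,zz)]
E
python3 - <<'E'
from w import *
snap('wrist','w1'); v=W('w1'); c=v.proj(np.r_[P3([0,.43],.14),P3([.2],.1)]); print(c.round(1))
u,w=c[1:].mean(0).astype(int); a=v.p[max(w-75,0):w+75,max(u-95,0):u+95]; print(u-95,w-75,a.shape)
cv2.imwrite('pics/w1c.png',cv2.resize(a,None,fx=4,fy=4,interpolation=cv2.INTER_CUBIC)[:,:,::-1])
E
```

```text
[[242.7 152.6]
 [270.8 189.9]
 [289.8 157.6]]
185 98 (150, 190, 3)
```

View pics/w1c.png

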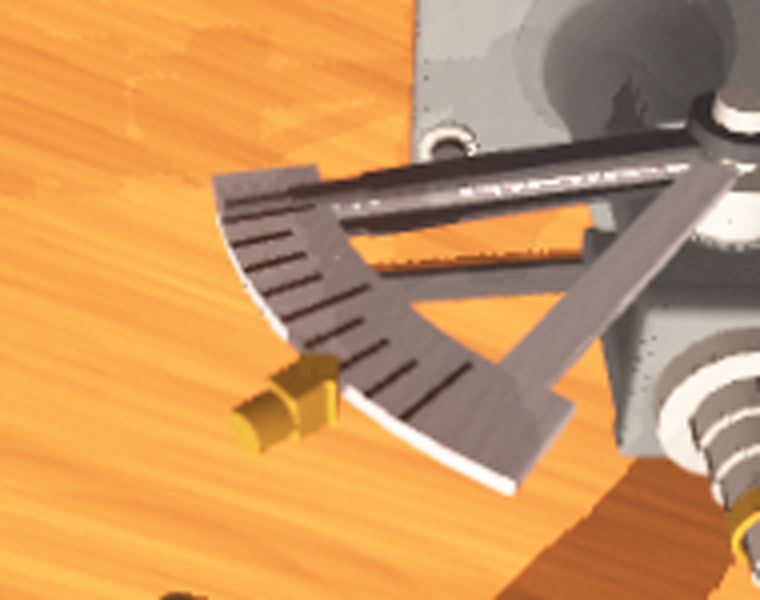

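The crop shows the scale clearly: pointer tip at (230,215) on the zero end, ticks along the rim, and the brass clamp with its nose at about (320,360). I overlay the model's divisions to calibrate it.

Run:
```python
from w import *
v=W('w1'); f=lambda q:(185+(q[0]+.5)/4-.5,98+(q[1]+.5)/4-.5)
for xo in (.046,.049):
  for nm,q in dict(pt=(225,210),t1=(233,243),t2=(246,270),t3=(264,293),t4=(288,319),t5=(306,346),t7=(368,394),t8=(403,417),L4in=(370,287),L8in=(470,365),brassA=(301,352),brassB=(340,360),brassC=(338,412),brassD=(272,383),rimtop=(515,490),rimbot=(215,180),knob=(245,432)).items(): print(xo,nm,wang(v,f(q),xo).round(3)[0])
a=cv2.resize(v.p[98:248,185:375],None,fx=8,fy=8,interpolation=cv2.INTER_CUBIC)[:,:,::-1].copy()
g=lambda q:(int((q[0]-185+.5)*8),int((q[1]-98+.5)*8))
for k in range(9):
    for th,r0,r1,col in ((k*.0714,.13,.15,(0,255,0)),):
        A,B=v.proj(P3(th,r0,.049))[0],v.proj(P3(th,r1,.049))[0]; cv2.line(a,g(A),g(B),col,1)
cv2.circle(a,g(v.proj(P3(.43,.14))[0]),3,(255,0,0),-1)
cv2.imwrite('pics/w1o.png',a[280:880,380:1080])
```

```text
0.046 pt [-0.032  0.141]
0.046 t1 [0.064 0.142]
0.046 t2 [0.141 0.142]
0.046 t3 [0.208 0.141]
0.046 t4 [0.284 0.141]
0.046 t5 [0.353 0.142]
0.046 t7 [0.494 0.141]
0.046 t8 [0.563 0.141]
0.046 L4in [0.285 0.119]
0.046 L8in [0.566 0.12 ]
0.046 brassA [0.359 0.144]
0.046 brassB [0.41  0.139]
0.046 brassC [0.49 0.15]
0.046 brassD [0.388 0.155]
0.046 rimtop [0.768 0.144]
0.046 rimbot [-0.126  0.142]
0.046 knob [0.437 0.167]
0.049 pt [-0.003  0.141]
0.049 t1 [0.09  0.143]
0.049 t2 [0.166 0.143]
0.049 t3 [0.231 0.143]
0.049 t4 [0.305 0.142]
0.049 t5 [0.372 0.144]
0.049 t7 [0.509 0.144]
0.049 t8 [0.576 0.143]
0.049 L4in [0.31  0.121]
0.049 L8in [0.581 0.122]
0.049 brassA [0.378 0.146]
0.049 brassB [0.428 0.141]
0.049 brassC [0.505 0.152]
0.049 brassD [0.404 0.156]
0.049 rimtop [0.774 0.147]
0.049 rimbot [-0.096  0.142]
0.049 knob [0.452 0.169]
```

View pics/w1o.png

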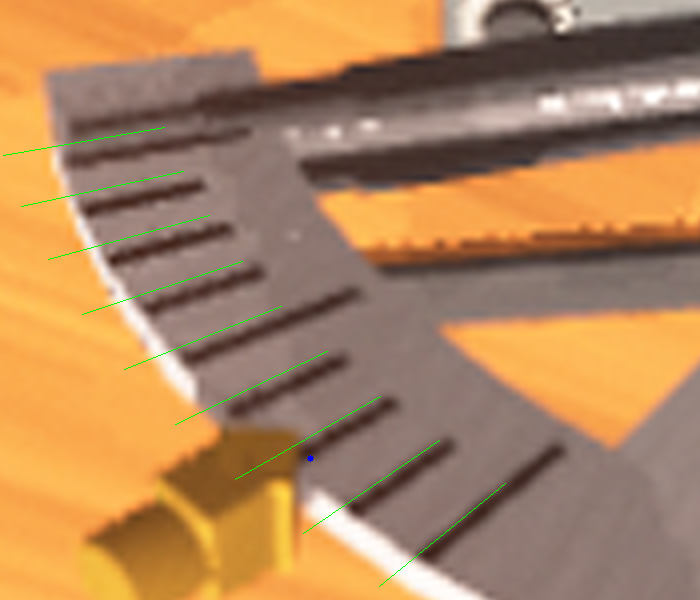

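Run:
```python
from w import *
v=W('w1'); uu,vv=np.meshgrid(np.arange(560),np.arange(420))
hsv=cv2.cvtColor(v.p,cv2.COLOR_RGB2HSV); m=np.zeros((420,560),bool); m[182:214,240:275]=1
m&=(v.d>0)&(hsv[...,0]>=20)&(hsv[...,0]<=35)&(hsv[...,1]>120); print(m.sum())
ray=v.ray(np.c_[uu[m],vv[m]]); ax=v.E[:3,2]; X=v.E[:3,3]+ray*(v.d[m]/(ray@ax))[:,None]
S=(X-t)@R; th=np.arctan2(S[:,2]-.15,S[:,1])-.26; r=np.hypot(S[:,1],S[:,2]-.15)
for lo in np.arange(.132,.178,.004):
    k=(r>=lo)&(r<lo+.004)
    if k.sum()>3: print(lo.round(3),k.sum(),'th',np.percentile(th[k],[3,50,97]).round(3),'x',np.percentile(S[k,0],[3,50,97]).round(4))
# scale face depth for ref
q=v.ray([[185+400/4,98+400/4]]); 
for c in ((330,310),(430,390),(540,420),(300,200)):
    u,w=185+c[0]//4,98+c[1]//4; q=v.ray([[u,w]])[0]; Y=R.T@(v.E[:3,3]+q*v.d[w,u]/(q@ax)-t); print(c,Y.round(4),np.arctan2(Y[2]-.15,Y[1])-.26)
# triangulate knob end
s=V('scene0'); a=(285+668/7-.5,140+132/7-.5); d1=np.r_[(a[0]-s.cx)/s.f,(a[1]-s.cy)/s.f,1]@s.E[:3,:3].T; d2=v.ray([[185+245/4,98+430/4]])[0]
k=np.linalg.lstsq(np.c_[d1,-d2],v.E[:3,3]-s.E[:3,3],rcond=None)[0]; A=s.E[:3,3]+d1*k[0];B=v.E[:3,3]+d2*k[1]
Y=R.T@((A+B)/2-t); print('knob',Y.round(4),np.linalg.norm(A-B).round(4),np.arctan2(Y[2]-.15,Y[1])-.26)
```

```text
65
0.144 20 th [0.452 0.459 0.464] x [0.0379 0.0433 0.0488]
0.156 7 th [0.446 0.45  0.454] x [0.0381 0.0466 0.0488]
0.164 34 th [0.405 0.429 0.451] x [0.0399 0.0433 0.0478]
(330, 310) [0.0448 0.1113 0.2184] 0.29070236619132994
(430, 390) [0.0446 0.09   0.244 ] 0.5472406153290231
(540, 420) [0.0447 0.067  0.2537] 0.7367603764929269
(300, 200) [0.0501 0.1183 0.1843] 0.022319492209212588
knob [0.0369 0.1291 0.2484] 0.0004 0.391560938234088
```

Run:
```python
from w import *
rel([.62,.10,.40],press)
v=W('w1')
for q in ((286,407),(246,433)): print(wang(v,(185+(q[0]+.5)/4-.5,98+(q[1]+.5)/4-.5)).round(3))
```

```text
d [-0.201  1.657 -0.541] w [-0.1253  0.1325 -0.4864] tcp [0.5529 0.2139 0.3528] F [ 0.37 -0.95 -0.12] t 1.85
[[0.436 0.157]]
[[0.44  0.168]]
```

Call:
step_arm(motion=[{"dx": 0,"dy": 0.3,"dz": -0.54,"wx": 0,"wy": 0,"wz": 0,"claw": 0},{"dx": -0.1,"dy": 0.7,"dz": -0.54,"wx": -0.125,"wy": 0.1325,"wz": -0.486,"claw": 0},{"dx": -0.2,"dy": 1,"dz": -0.54,"wx": -0.125,"wy": 0.1325,"wz": -0.486,"claw": 0},{"dx": -0.2,"dy": 1,"dz": -0.54,"wx": -0.125,"wy": 0.1325,"wz": -0.486,"claw": 0},{"dx": -0.2,"dy": 1,"dz": -0.54,"wx": -0.125,"wy": 0.1325,"wz": -0.486,"claw": 0},{"dx": -0.2,"dy": 1,"dz": -0.54,"wx": -0.125,"wy": 0.1325,"wz": -0.486,"claw": 0},{"dx": -0.2,"dy": 1,"dz": -0.54,"wx": -0.125,"wy": 0.1325,"wz": -0.486,"claw": 0},{"dx": -0.2,"dy": 1,"dz": -0.54,"wx": -0.125,"wy": 0.1325,"wz": -0.486,"claw": 0}])

```text
clock: 2.65
tool_pos: [0.5957, 0.1475, 0.3993]
eef_rot: [0.728, 0.678, -0.096, 0.025]
contact_force: [0.4, -1.1, -0.5]
opening: 0.006
finger_force: 0.0
```

Run:
```python
from w import *
rel([.61,-.06,.36],press)
```

```text
d [-2.452  0.43   0.896] w [-0.0442  0.0465 -0.1713] tcp [0.5957 0.1475 0.3993] F [ 0.44 -1.13 -0.53] t 2.65
```

Call:
step_arm(motion=[{"dx": -0.4,"dy": 0.3,"dz": 0,"wx": -0.044,"wy": 0.0465,"wz": -0.171,"claw": 0},{"dx": -1,"dy": 0.4,"dz": 0,"wx": -0.044,"wy": 0.0465,"wz": -0.171,"claw": 0},{"dx": -1,"dy": 0.4,"dz": 0,"wx": -0.044,"wy": 0.0465,"wz": -0.171,"claw": 0},{"dx": -1,"dy": 0.4,"dz": 0,"wx": -0.044,"wy": 0.0465,"wz": -0.171,"claw": 0},{"dx": -1,"dy": 0.4,"dz": 0,"wx": -0.044,"wy": 0.0465,"wz": -0.171,"claw": 0}])

```text
clock: 3.15
tool_pos: [0.6219, 0.0633, 0.4105]
eef_rot: [0.528, 0.849, -0.001, 0.0]
contact_force: [-0.3, -0.2, -0.5]
opening: 0.002
finger_force: 0.0
```

Run:
```python
from w import *
rel([.5887,-.0731,.26],press)
```

```text
d [-1.344 -1.121  1.885] w [-0.0007  0.0005 -0.0034] tcp [0.6219 0.0633 0.4105] F [-0.31 -0.21 -0.55] t 3.15
```

Call:
step_arm(motion=[{"dx": -0.5,"dy": -0.5,"dz": 0.2,"wx": 0,"wy": 0,"wz": -0.0034,"claw": 0},{"dx": -1,"dy": -1,"dz": 0.6,"wx": 0,"wy": 0,"wz": -0.0034,"claw": 0},{"dx": -1,"dy": -1,"dz": 1,"wx": 0,"wy": 0,"wz": -0.0034,"claw": 0},{"dx": -1,"dy": -1,"dz": 1,"wx": 0,"wy": 0,"wz": -0.0034,"claw": 0},{"dx": -1,"dy": -1,"dz": 1,"wx": 0,"wy": 0,"wz": -0.0034,"claw": 0}])

```text
clock: 3.65
tool_pos: [0.5861, -0.039, 0.3303]
eef_rot: [0.522, 0.853, -0.001, -0.001]
contact_force: [-0.1, 0.4, 1.5]
opening: 0.006
finger_force: 0.0
```

Run:
```python
from w import *
rel([.5887,-.0731,.22],press)
```

```text
d [-0.396 -0.162  1.379] w [-0.0008 -0.0003  0.0013] tcp [ 0.5861 -0.039   0.3303] F [-0.09  0.43  1.55] t 3.65
```

Call:
step_arm(motion=[{"dx": -0.4,"dy": -0.16,"dz": 0.3,"wx": 0,"wy": 0,"wz": 0,"claw": 0},{"dx": -0.4,"dy": -0.16,"dz": 0.6,"wx": 0,"wy": 0,"wz": 0,"claw": 0},{"dx": -0.4,"dy": -0.16,"dz": 0.9,"wx": 0,"wy": 0,"wz": 0,"claw": 0},{"dx": -0.4,"dy": -0.16,"dz": 1,"wx": 0,"wy": 0,"wz": 0,"claw": 0},{"dx": -0.4,"dy": -0.16,"dz": 1,"wx": 0,"wy": 0,"wz": 0,"claw": 0}])

```text
clock: 4.15
tool_pos: [0.59, -0.072, 0.2508]
eef_rot: [0.521, 0.854, -0.0, -0.0]
contact_force: [-0.1, -0.5, 0.8]
opening: 0.004
finger_force: 0.0
```

Run:
```python
from w import *
rel([.5887,-.0731,.195],press)
snap('side','side1'); v=V('side1'); a=v.p[60:220,200:380]
cv2.imwrite('pics/side1c.png',cv2.resize(a,None,fx=3.7,fy=3.7,interpolation=cv2.INTER_CUBIC)[:,:,::-1])
```

```text
d [-0.005 -0.021  0.698] w [-0.0002 -0.0001  0.0025] tcp [ 0.59   -0.072   0.2508] F [-0.08 -0.48  0.81] t 4.15
```

View pics/side1c.png

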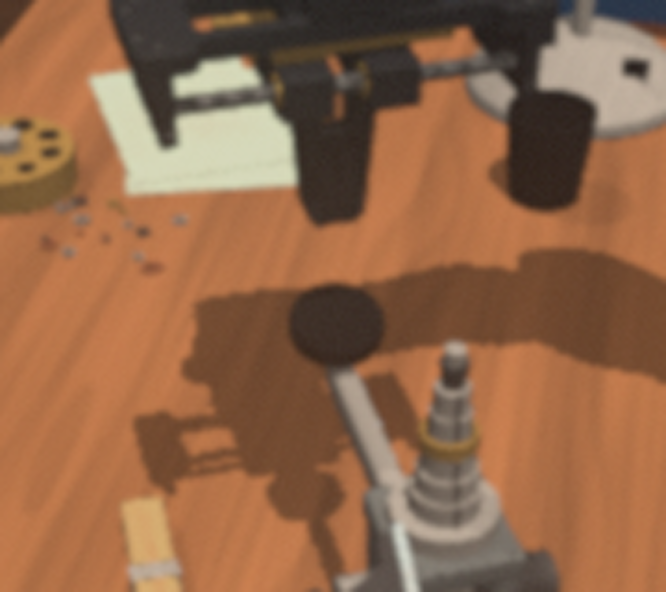

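The side crop shows the shut fingers at (335,215) directly above the pad at (337,322), with clear space around. Next I descend to first touch.

Call:
step_arm(motion=[{"dx": 0,"dy": -0.02,"dz": 0.3,"wx": 0,"wy": 0,"wz": 0.0025,"claw": 0},{"dx": 0,"dy": -0.02,"dz": 0.5,"wx": 0,"wy": 0,"wz": 0.0025,"claw": 0},{"dx": 0,"dy": -0.02,"dz": 0.6,"wx": 0,"wy": 0,"wz": 0.0025,"claw": 0},{"dx": 0,"dy": -0.02,"dz": 0.65,"wx": 0,"wy": 0,"wz": 0.0025,"claw": 0},{"dx": 0,"dy": -0.02,"dz": 0.69,"wx": 0,"wy": 0,"wz": 0.0025,"claw": 0},{"dx": 0,"dy": -0.02,"dz": 0.72,"wx": 0,"wy": 0,"wz": 0.0025,"claw": 0},{"dx": 0,"dy": -0.02,"dz": 0.74,"wx": 0,"wy": 0,"wz": 0.0025,"claw": 0},{"dx": 0,"dy": -0.02,"dz": 0.74,"wx": 0,"wy": 0,"wz": 0.0025,"claw": 0}])

```text
clock: 5.0
tool_pos: [0.5884, -0.0751, 0.1919]
eef_rot: [0.525, 0.851, -0.0, 0.001]
contact_force: [1.2, -0.1, 2.6]
opening: 0.012
finger_force: 1.2
```

Call:
step_arm(motion=[{"dx": -0.01,"dy": 0,"dz": 0.05,"wx": 0,"wy": 0,"wz": 0,"claw": 0},{"dx": -0.02,"dy": 0,"dz": 0.1,"wx": 0,"wy": 0,"wz": 0,"claw": 0},{"dx": -0.03,"dy": 0,"dz": 0.15,"wx": 0,"wy": 0,"wz": 0,"claw": 0},{"dx": -0.04,"dy": 0,"dz": 0.2,"wx": 0,"wy": 0,"wz": 0,"claw": 0},{"dx": -0.04,"dy": 0,"dz": 0.25,"wx": 0,"wy": 0,"wz": 0,"claw": 0},{"dx": -0.05,"dy": 0,"dz": 0.3,"wx": 0,"wy": 0,"wz": 0,"claw": 0},{"dx": -0.05,"dy": 0,"dz": 0.35,"wx": 0,"wy": 0,"wz": 0,"claw": 0},{"dx": -0.06,"dy": 0,"dz": 0.4,"wx": 0,"wy": 0,"wz": 0,"claw": 0}])

```text
clock: 5.8
tool_pos: [0.5903, -0.079, 0.1592]
eef_rot: [0.525, 0.851, -0.0, 0.0]
contact_force: [2.4, -0.8, 7.0]
opening: 0.008
finger_force: 3.2
```

```bash
cat > th.py <<'E'
from w import *
from scipy.optimize import brentq
def theta():
    s=get_state(); p=R.T@(s['tool_pos']-t)
    def g(th):
        a=.2406-th; h=.172*np.cos(a); zc=.15+.172*np.sin(a); k=np.tan(th-.24); d=-p[1]-h  # d>0: tcp outward of centre
        return max(zc-k*(d+e) for e in(-.009,.009))-p[2]
    th=brentq(g,-.1,.6); print('t',s['clock'],'theta',round(th,4),'loc',p.round(4),'F',s['contact_force'].round(2)); return th
if __name__=='__main__': theta()
E
python3 th.py
```

```text
t 5.8 theta 0.1901 loc [-0.0012 -0.1731  0.1592] F [ 2.43 -0.77  7.02]
```

Call:
step_arm(motion=[{"dx": 0,"dy": 0,"dz": 0.05,"wx": 0,"wy": 0,"wz": 0,"claw": 0},{"dx": 0,"dy": 0,"dz": 0.1,"wx": 0,"wy": 0,"wz": 0,"claw": 0},{"dx": 0,"dy": 0,"dz": 0.15,"wx": 0,"wy": 0,"wz": 0,"claw": 0},{"dx": 0,"dy": 0,"dz": 0.2,"wx": 0,"wy": 0,"wz": 0,"claw": 0},{"dx": 0.01,"dy": 0,"dz": 0.25,"wx": 0,"wy": 0,"wz": 0,"claw": 0},{"dx": 0.01,"dy": 0,"dz": 0.3,"wx": 0,"wy": 0,"wz": 0,"claw": 0},{"dx": 0.02,"dy": 0,"dz": 0.33,"wx": 0,"wy": 0,"wz": 0,"claw": 0},{"dx": 0.02,"dy": 0,"dz": 0.33,"wx": 0,"wy": 0,"wz": 0,"claw": 0}])

```text
clock: 6.6
tool_pos: [0.59, -0.0784, 0.1332]
eef_rot: [0.525, 0.851, -0.001, 0.001]
contact_force: [2.5, -2.1, 9.5]
opening: 0.003
finger_force: 4.5
```

Run:
```python
from th import *
th=theta(); snap('scene','sc2'); snap('wrist','w2'); v=V('sc2')
a=cv2.resize(v.p[145:215,330:395],None,fx=8,fy=8,interpolation=cv2.INTER_CUBIC)[:,:,::-1].copy()
W2=W('w2'); print(W2.proj(P3([0,.43],.14)).round(0))
o=cv2.resize(V('scene0').p[145:215,330:395],None,fx=4,fy=4,interpolation=cv2.INTER_CUBIC)[:,:,::-1]
b=np.zeros((560,260+520,3),np.uint8); b[:,:520]=a; b[:280,520:]=o; cv2.imwrite('pics/sc2c.png',b)
```

```text
t 6.6 theta 0.3434 loc [-0.0012 -0.1724  0.1332] F [ 2.51 -2.1   9.46]
[[ 366. -267.]
 [ 399. -322.]]
```

View pics/sc2c.png

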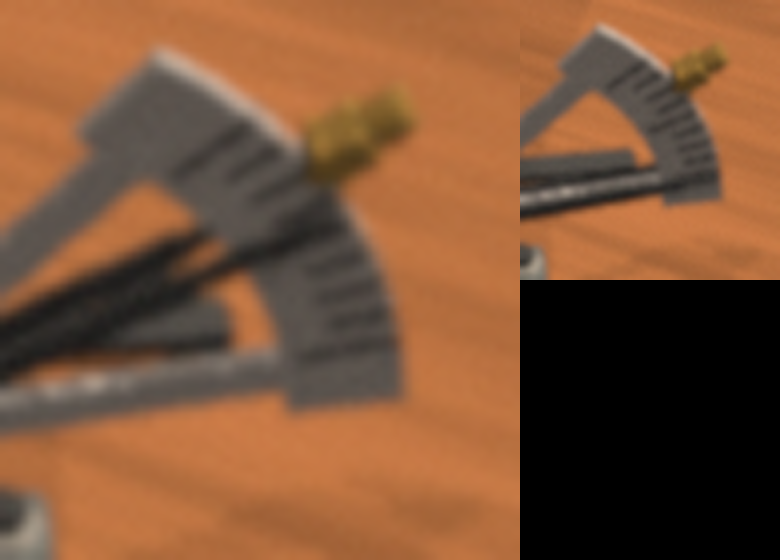

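Pointer tip is at about (335,222) and the index nose at about (315,165), so the pointer stands roughly a division below the index.

Run:
```python
from th import *
v=V('sc2')
for nm,q in dict(tip=(340,219),shaft=(250,258),shaft2=(290,240),noseR=(313,166),bT=(300,145),bB=(330,182),knob=(405,105),brmid=(335,150)).items(): print(nm,plane_ang(v,(330+(q[0]+.5)/8-.5,145+(q[1]+.5)/8-.5)).round(3),plane_ang(v,(330+(q[0]+.5)/8-.5,145+(q[1]+.5)/8-.5),.049).round(3))
```

```text
tip [[0.306 0.139]] [[0.327 0.14 ]]
shaft [[0.305 0.118]] [[0.33  0.119]]
shaft2 [[0.307 0.127]] [[0.33  0.128]]
noseR [[0.432 0.142]] [[0.451 0.143]]
bT [[0.481 0.144]] [[0.499 0.145]]
bB [[0.386 0.143]] [[0.406 0.144]]
knob [[0.447 0.167]] [[0.463 0.168]]
brmid [[0.438 0.148]] [[0.456 0.15 ]]
```

Call:
step_arm(motion=[{"dx": 0,"dy": 0,"dz": 0.03,"wx": 0,"wy": 0,"wz": 0,"claw": 0},{"dx": 0.01,"dy": 0,"dz": 0.06,"wx": 0,"wy": 0,"wz": 0,"claw": 0},{"dx": 0.01,"dy": 0,"dz": 0.09,"wx": 0,"wy": 0,"wz": 0,"claw": 0},{"dx": 0.02,"dy": 0,"dz": 0.12,"wx": 0,"wy": 0,"wz": 0,"claw": 0},{"dx": 0.02,"dy": 0,"dz": 0.14,"wx": 0,"wy": 0,"wz": 0,"claw": 0},{"dx": 0.02,"dy": 0,"dz": 0.14,"wx": 0,"wy": 0,"wz": 0,"claw": 0},{"dx": 0.02,"dy": 0,"dz": 0.14,"wx": 0,"wy": 0,"wz": 0,"claw": 0}])

```text
clock: 7.4
tool_pos: [0.5893, -0.0771, 0.1224]
eef_rot: [0.525, 0.851, -0.0, 0.001]
contact_force: [2.4, -1.9, 10.7]
opening: 0.003
finger_force: 5.2
```

Run:
```python
from th import *
th=theta(); snap('scene','sc3'); snap('side','sd3')
f=lambda im:cv2.resize(im,None,fx=8,fy=8,interpolation=cv2.INTER_CUBIC)[:,:,::-1]
a=f(V('sc3').p[145:215,340:390]); b=f(V('sd3').p[215:285,290:340]); cv2.imwrite('pics/sc3c.png',np.hstack([a,b]))
```

```text
t 7.4 theta 0.4097 loc [-0.0012 -0.1709  0.1224] F [ 2.41 -1.93 10.7 ]
```

View pics/sc3c.png

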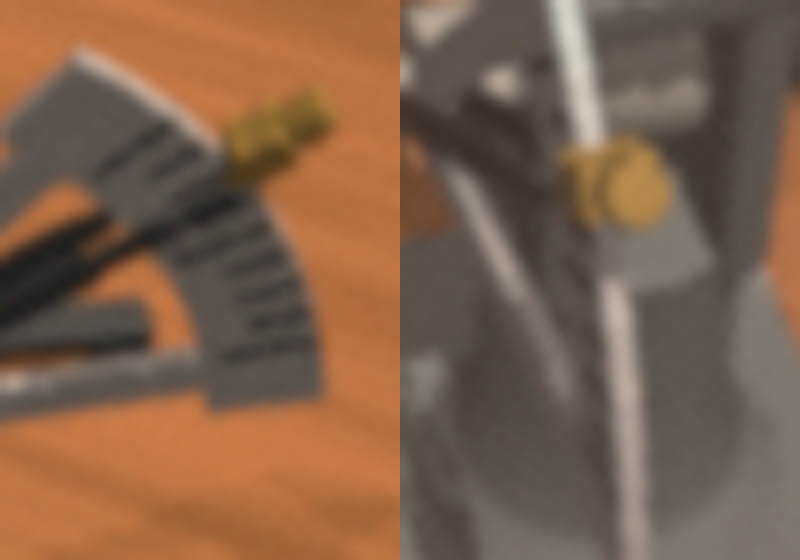

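Run:
```python
from th import *
v=V('sc3'); f=lambda q:(340+(q[0]+.5)/8-.5,145+(q[1]+.5)/8-.5)
for nm,q in dict(tip=(225,182),mid=(180,210),mid2=(150,228),t0=(300,350),t3=(275,262),t8=(110,168),t7=(155,175),brassnose=(228,158),knob=(325,112)).items(): print(nm,plane_ang(v,f(q)).round(3),plane_ang(v,f(q),.049).round(3))
# profile of darkness along angle at radii on front plane .0475
g=v.p.astype(np.float32).mean(-1); g0=V('scene0').p.astype(np.float32).mean(-1); g2=V('sc2').p.astype(np.float32).mean(-1)
th=np.arange(-.06,.66,.01)
for r in (.124,.131):
  for nm,G in (('rest',g0),('sc2',g2),('sc3',g)):
    q=v.proj(P3(th,r,.0473)).astype(np.float32); y=cv2.remap(G,q[:,0].reshape(1,-1),q[:,1].reshape(1,-1),cv2.INTER_CUBIC)[0]; print(r,nm,y.astype(int).tolist())
```

```text
tip [[0.41  0.138]] [[0.43 0.14]]
mid [[0.402 0.126]] [[0.423 0.128]]
mid2 [[0.396 0.118]] [[0.42 0.12]]
t0 [[-0.016  0.137]] [[0.008 0.136]]
t3 [[0.203 0.137]] [[0.226 0.138]]
t8 [[0.568 0.123]] [[0.587 0.125]]
t7 [[0.499 0.128]] [[0.519 0.13 ]]
brassnose [[0.451 0.143]] [[0.469 0.144]]
knob [[0.436 0.166]] [[0.453 0.167]]
0.124 rest [63, 55, 49, 47, 49, 51, 53, 58, 64, 70, 76, 80, 83, 84, 85, 85, 84, 85, 84, 82, 81, 80, 81, 82, 83, 83, 83, 82, 82, 82, 82, 81, 77, 73, 67, 62, 63, 69, 75, 79, 81, 83, 83, 83, 83, 84, 85, 85, 84, 83, 83, 84, 86, 86, 86, 86, 86, 85, 84, 84, 83, 81, 75, 65, 60, 65, 74, 81, 83, 84, 85, 86]
0.124 sc2 [82, 83, 83, 81, 78, 72, 65, 61, 64, 69, 74, 78, 81, 81, 82, 81, 81, 82, 82, 81, 80, 79, 80, 81, 81, 81, 81, 82, 81, 79, 78, 77, 72, 67, 57, 46, 37, 34, 36, 45, 55, 65, 73, 78, 82, 83, 83, 82, 81, 81, 82, 84, 85, 85, 84, 83, 83, 83, 82, 82, 80, 78, 73, 64, 60, 64, 71, 78, 81, 83, 84, 85]
0.124 sc3 [83, 85, 84, 81, 77, 70, 65, 62, 63, 67, 73, 79, 82, 83, 83, 84, 84, 84, 83, 82, 81, 80, 80, 81, 81, 81, 82, 82, 81, 80, 81, 82, 79, 73, 66, 61, 61, 65, 70, 74, 73, 
[... 321 characters left out ...]
9, 74, 69, 64, 64, 70, 79, 85, 84, 77, 67, 63, 68, 76, 80, 79, 74, 67, 64, 69, 76, 82, 84, 84, 82, 83]
0.131 sc2 [82, 84, 85, 82, 78, 72, 65, 62, 63, 67, 72, 75, 72, 66, 62, 63, 68, 74, 76, 71, 65, 64, 66, 71, 76, 76, 72, 67, 63, 63, 68, 73, 74, 69, 62, 54, 43, 37, 37, 40, 44, 46, 52, 59, 65, 74, 78, 76, 70, 64, 63, 68, 77, 82, 80, 75, 66, 63, 68, 75, 80, 80, 75, 67, 63, 67, 74, 80, 83, 84, 84, 84]
0.131 sc3 [83, 84, 83, 81, 77, 71, 65, 61, 63, 67, 72, 73, 70, 63, 60, 63, 69, 74, 76, 72, 67, 65, 67, 72, 76, 77, 74, 68, 63, 63, 68, 74, 77, 76, 69, 62, 60, 63, 68, 70, 66, 60, 49, 37, 34, 38, 44, 51, 56, 59, 63, 68, 77, 83, 82, 74, 65, 62, 66, 74, 79, 79, 75, 68, 64, 69, 76, 81, 84, 85, 84, 84]
```

Call:
step_arm(motion=[{"dx": 0,"dy": 0,"dz": 0.015,"wx": 0,"wy": 0,"wz": 0,"claw": 0},{"dx": 0.01,"dy": 0,"dz": 0.03,"wx": 0,"wy": 0,"wz": 0,"claw": 0},{"dx": 0.01,"dy": 0,"dz": 0.045,"wx": 0,"wy": 0,"wz": 0,"claw": 0},{"dx": 0.01,"dy": 0,"dz": 0.045,"wx": 0,"wy": 0,"wz": 0,"claw": 0},{"dx": 0.01,"dy": 0,"dz": 0.045,"wx": 0,"wy": 0,"wz": 0,"claw": 0}])

```text
clock: 8.0
tool_pos: [0.589, -0.0765, 0.1189]
eef_rot: [0.525, 0.851, -0.001, 0.001]
contact_force: [2.2, -2.9, 9.7]
opening: 0.011
finger_force: 5.4
```

Run:
```python
from th import *
theta(); snap('scene','sc4'); snap('side','sd4')
f=lambda im:cv2.resize(im,None,fx=8,fy=8,interpolation=cv2.INTER_CUBIC)[:,:,::-1]
a=f(V('sc4').p[145:215,340:390]); b=f(V('sd4').p[215:285,290:340]); cv2.imwrite('pics/sc4c.png',np.hstack([a,b]))
v=V('sc4'); th=np.arange(.3,.56,.01)
for r in (.124,.131,.136):
  for n in ('sc3','sc4'):
    q=v.proj(P3(th,r,.0473)).astype(np.float32); print(r,n,cv2.remap(V(n).p.astype(np.float32).mean(-1),q[:,0].reshape(1,-1),q[:,1].reshape(1,-1),cv2.INTER_CUBIC)[0].astype(int).tolist())
```

```text
t 8.0 theta 0.4314 loc [-0.0012 -0.1703  0.1189] F [ 2.24 -2.87  9.66]
0.124 sc3 [61, 65, 70, 74, 73, 67, 60, 52, 47, 49, 54, 61, 67, 74, 79, 84, 86, 86, 85, 83, 82, 83, 83, 82, 81, 79, 73]
0.124 sc4 [62, 66, 72, 74, 74, 72, 71, 68, 61, 55, 50, 47, 50, 60, 68, 75, 82, 85, 85, 83, 83, 83, 83, 84, 84, 80, 74]
0.131 sc3 [60, 63, 68, 70, 66, 60, 49, 37, 34, 38, 44, 51, 56, 59, 63, 68, 77, 83, 82, 74, 65, 62, 66, 74, 79, 79, 75]
0.131 sc4 [63, 66, 72, 74, 70, 65, 59, 56, 57, 57, 53, 46, 42, 46, 56, 67, 77, 82, 82, 76, 69, 64, 67, 74, 79, 78, 74]
0.136 sc3 [62, 68, 74, 74, 70, 62, 50, 39, 34, 40, 48, 52, 53, 55, 59, 70, 78, 81, 81, 73, 64, 61, 68, 77, 80, 78, 70]
0.136 sc4 [64, 70, 76, 79, 75, 66, 58, 56, 57, 57, 53, 45, 43, 48, 57, 71, 79, 83, 81, 75, 65, 61, 66, 73, 77, 76, 69]
```

View pics/sc4c.png

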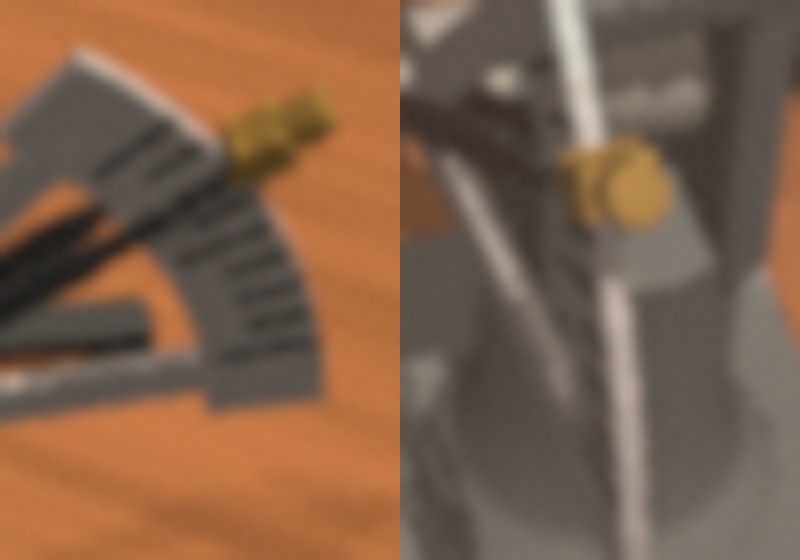

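The pointer shaft now aims at the brass nose (215,175). TCP geometry gives 0.431 rad against my estimate of 0.435 for the index. I hold here.

Call:
step_arm(motion=[{"dx": 0,"dy": 0,"dz": 0,"wx": 0,"wy": 0,"wz": 0,"claw": 0},{"dx": 0,"dy": 0,"dz": 0,"wx": 0,"wy": 0,"wz": 0,"claw": 0},{"dx": 0,"dy": 0,"dz": 0,"wx": 0,"wy": 0,"wz": 0,"claw": 0},{"dx": 0,"dy": 0,"dz": 0,"wx": 0,"wy": 0,"wz": 0,"claw": 0},{"dx": 0,"dy": 0,"dz": 0,"wx": 0,"wy": 0,"wz": 0,"claw": 0},{"dx": 0,"dy": 0,"dz": 0,"wx": 0,"wy": 0,"wz": 0,"claw": 0},{"dx": 0,"dy": 0,"dz": 0,"wx": 0,"wy": 0,"wz": 0,"claw": 0},{"dx": 0,"dy": 0,"dz": 0,"wx": 0,"wy": 0,"wz": 0,"claw": 0}])

```text
clock: 8.9
tool_pos: [0.589, -0.0765, 0.1189]
eef_rot: [0.525, 0.851, -0.0, 0.001]
contact_force: [2.0, -1.9, 10.5]
opening: 0.004
finger_force: 5.4
```

Call:
step_arm(motion=[{"dx": 0,"dy": 0,"dz": 0,"wx": 0,"wy": 0,"wz": 0,"claw": 0},{"dx": 0,"dy": 0,"dz": 0,"wx": 0,"wy": 0,"wz": 0,"claw": 0},{"dx": 0,"dy": 0,"dz": 0,"wx": 0,"wy": 0,"wz": 0,"claw": 0},{"dx": 0,"dy": 0,"dz": 0,"wx": 0,"wy": 0,"wz": 0,"claw": 0},{"dx": 0,"dy": 0,"dz": 0,"wx": 0,"wy": 0,"wz": 0,"claw": 0},{"dx": 0,"dy": 0,"dz": 0,"wx": 0,"wy": 0,"wz": 0,"claw": 0},{"dx": 0,"dy": 0,"dz": 0,"wx": 0,"wy": 0,"wz": 0,"claw": 0},{"dx": 0,"dy": 0,"dz": 0,"wx": 0,"wy": 0,"wz": 0,"claw": 0}])

```text
clock: 9.7
tool_pos: [0.589, -0.0765, 0.1189]
eef_rot: [0.525, 0.851, -0.0, 0.001]
contact_force: [1.7, -1.8, 10.5]
opening: 0.006
finger_force: 5.4
```

```bash
python3 th.py
```

```text
t 9.7 theta 0.4313 loc [-0.0012 -0.1703  0.1189] F [ 1.67 -1.85 10.46]
```

Call:
step_arm(motion=[{"dx": -0.01,"dy": 0,"dz": -0.06,"wx": 0,"wy": 0,"wz": 0,"claw": 0},{"dx": -0.02,"dy": 0,"dz": -0.12,"wx": 0,"wy": 0,"wz": 0,"claw": 0},{"dx": -0.02,"dy": 0,"dz": -0.19,"wx": 0,"wy": 0,"wz": 0,"claw": 0},{"dx": -0.03,"dy": 0,"dz": -0.26,"wx": 0,"wy": 0,"wz": 0,"claw": 0},{"dx": -0.03,"dy": 0,"dz": -0.33,"wx": 0,"wy": 0,"wz": 0,"claw": 0},{"dx": -0.02,"dy": 0,"dz": -0.4,"wx": 0,"wy": 0,"wz": 0,"claw": 0},{"dx": -0.02,"dy": 0,"dz": -0.47,"wx": 0,"wy": 0,"wz": 0,"claw": 0},{"dx": -0.01,"dy": 0,"dz": -0.53,"wx": 0,"wy": 0,"wz": 0,"claw": 0}])

```text
clock: 10.5
tool_pos: [0.589, -0.0776, 0.1608]
eef_rot: [0.525, 0.851, -0.001, 0.001]
contact_force: [2.6, -2.0, 5.4]
opening: 0.007
finger_force: 2.5
```

Call:
step_arm(motion=[{"dx": 0.01,"dy": 0,"dz": -0.07,"wx": 0,"wy": 0,"wz": 0,"claw": 0},{"dx": 0.02,"dy": 0,"dz": -0.14,"wx": 0,"wy": 0,"wz": 0,"claw": 0},{"dx": 0.02,"dy": 0,"dz": -0.21,"wx": 0,"wy": 0,"wz": 0,"claw": 0},{"dx": 0.03,"dy": 0,"dz": -0.28,"wx": 0,"wy": 0,"wz": 0,"claw": 0},{"dx": 0.03,"dy": 0,"dz": -0.35,"wx": 0,"wy": 0,"wz": 0,"claw": 0},{"dx": 0.04,"dy": 0,"dz": -0.42,"wx": 0,"wy": 0,"wz": 0,"claw": 0},{"dx": 0.04,"dy": 0,"dz": -0.6,"wx": 0,"wy": 0,"wz": 0,"claw": 0},{"dx": 0.04,"dy": 0,"dz": -1,"wx": 0,"wy": 0,"wz": 0,"claw": 0}])

```text
clock: 11.3
tool_pos: [0.5837, -0.0731, 0.2382]
eef_rot: [0.524, 0.851, -0.003, -0.004]
contact_force: [-0.4, 0.2, 0.0]
opening: 0.008
finger_force: 0.0
```

Call:
step_arm(motion=[{"dx": 0,"dy": 0,"dz": -0.5,"wx": 0,"wy": 0,"wz": 0,"claw": 0},{"dx": 0,"dy": 0,"dz": -1,"wx": 0,"wy": 0,"wz": 0,"claw": 0},{"dx": 0,"dy": 0,"dz": -1,"wx": 0,"wy": 0,"wz": 0,"claw": 0},{"dx": 0,"dy": 0,"dz": -1,"wx": 0,"wy": 0,"wz": 0,"claw": 0},{"dx": 0,"dy": 0,"dz": -1,"wx": 0,"wy": 0,"wz": 0,"claw": 0}])

```text
clock: 11.8
tool_pos: [0.5854, -0.0733, 0.3186]
eef_rot: [0.525, 0.851, -0.002, -0.002]
contact_force: [-0.4, -0.3, 0.4]
opening: 0.002
finger_force: 0.0
```

Run:
```python
from th import *
s=get_state(); print(s['tool_pos'],s['contact_force'],s['clock'])
snap('scene','sc5'); v=V('sc5'); th=np.arange(-.06,.66,.01); q=v.proj(P3(th,.124,.0473)).astype(np.float32)
for n in('scene0','sc5'): print(cv2.remap(V(n).p.astype(np.float32).mean(-1),q[:,0].reshape(1,-1),q[:,1].reshape(1,-1),cv2.INTER_CUBIC)[0].astype(int).tolist()[:44])
d=np.abs(v.p.astype(int)-V('scene0').p).max(-1)[140:300,240:395]; print('changed px near index',(d[15:35,120:145]>40).sum(),'foot/ring/clamp area',(d[70:,:]>60).sum())
```

```text
[ 0.58540571 -0.07326476  0.3186434 ] [-0.37527046 -0.28131939  0.3955688 ] 11.8
[63, 55, 49, 47, 49, 51, 53, 58, 64, 70, 76, 80, 83, 84, 85, 85, 84, 85, 84, 82, 81, 80, 81, 82, 83, 83, 83, 82, 82, 82, 82, 81, 77, 73, 67, 62, 63, 69, 75, 79, 81, 83, 83, 83]
[61, 54, 49, 45, 45, 48, 53, 58, 61, 65, 70, 75, 78, 79, 79, 79, 80, 81, 81, 79, 77, 77, 79, 78, 77, 76, 76, 77, 78, 78, 78, 78, 75, 71, 64, 60, 60, 65, 71, 75, 77, 78, 78, 79]
changed px near index 0 foot/ring/clamp area 0
```

The pointer is back at rest, the index and small items are unchanged, and the tool is clear.

```bash
python3 -c "
from plant import workorder
print(workorder.finish_job())"
```

```text
the job is handed in; nothing more can be done
None
```

The job is handed in. I pressed the lever to about 0.43 rad (index measured at about 0.435), held it there for about 1.7 s, then let it spring back to rest and moved clear; camera checks afterwards showed the index and the small things near the stretcher unmoved.

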